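# Set the check gauges in the three-bay test reader

## Task

Set the test reader's three check gauges: one is not far enough in its bay, one is too far in, and one lies loose on the bench and belongs in the empty bay. Slide each gauge until the dark line across its blade is level with the front face of its bay, so that the three handles stand in an even row. Keep the gauges flat on the bench all the time (slide the loose one round the clutter, do not lift it) and leave everything else where it is.

Things in the scene. Friction and masses are not known exactly. Their poses are not given: they have to be found in the camera images.
- reader: Three-bay test reader, fixed: grey console 75 mm high behind and beside three white bays. Origin on the bench under the middle of the bays' front faces; x points into the reader (away from the fronts), y to its left. The console fills x 0 to 191, y -131 to 131 mm.
- bay_1: One of the three white bays, 78 mm wide, 134 deep, 50 high, side by side at 80 mm pitch, in any order. Origin on the bench at the middle of the flat front face; x points straight into the slot. The slot lies at bench level, 40 mm wide, 9 high, 122 deep, open to the front. At the start gauge_1 is partly in it.
- bay_2: One of the three white bays, 78 mm wide, 134 deep, 50 high, side by side at 80 mm pitch, in any order. Origin on the bench at the middle of the flat front face; x points straight into the slot. The slot lies at bench level, 40 mm wide, 9 high, 122 deep, open to the front. At the start gauge_2 is partly in it.
- bay_3: One of the three white bays, 78 mm wide, 134 deep, 50 high, side by side at 80 mm pitch, in any order. Origin on the bench at the middle of the flat front face; x points straight into the slot. The slot lies at bench level, 40 mm wide, 9 high, 122 deep, open to the front. It is empty at the start.
- gauge_1: Flat check gauge, 120 mm long, 34 wide, about 0.2 kg: steel blade 5 mm thick with rounded tip corners and, at the tail, a grey handle block 18 mm long, 34 wide, 26 high. Origin at mid-length on the underside; x points to the tip (tip at x +60, handle from x -60 to -42 mm). It starts in bay_1, not far enough in.
- gauge_1_line (a point): Middle of the dark line across the top of gauge_1's blade, 45 mm behind the tip (15 mm ahead of the gauge's origin), 5 mm above the underside.
- gauge_1_handle (a point): Centre of gauge_1's handle block (51 mm behind the gauge's origin, 13 mm up).
- gauge_2: Flat check gauge, 120 mm long, 34 wide, about 0.2 kg: steel blade 5 mm thick with rounded tip corners and, at the tail, a grey handle block 18 mm long, 34 wide, 26 high. Origin at mid-length on the underside; x points to the tip (tip at x +60, handle from x -60 to -42 mm). It starts in bay_2, too far in.
- gauge_2_line (a point): Middle of the dark line across the top of gauge_2's blade, 45 mm behind the tip (15 mm ahead of the gauge's origin), 5 mm above the underside.
- gauge_2_handle (a point): Centre of gauge_2's handle block (51 mm behind the gauge's origin, 13 mm up).
- gauge_3: Flat check gauge, 120 mm long, 34 wide, about 0.2 kg: steel blade 5 mm thick with rounded tip corners and, at the tail, a grey handle block 18 mm long, 34 wide, 26 high. Origin at mid-length on the underside; x points to the tip (tip at x +60, handle from x -60 to -42 mm). It starts loose to the left or right of the bays, slanted up to 75 degrees, tip away from the robot.
- gauge_3_line (a point): Middle of the dark line across the top of gauge_3's blade, 45 mm behind the tip (15 mm ahead of the gauge's origin), 5 mm above the underside.
- gauge_3_handle (a point): Centre of gauge_3's handle block (51 mm behind the gauge's origin, 13 mm up).
- label_roll: Bystander: roll of white labels standing on its end, 56 mm across, 36 high; origin at the centre of its underside.
- sample_cup: Bystander: white sample cup with screw lid, 54 mm across, 46 high; origin at the centre of its underside.
- kit_box: Bystander: brown carton, 100 (x) by 64 (y) by 42 mm high; origin at the centre of its underside.
- tube_rack: Bystander: white tube rack, 78 (x) by 165 (y) by 40 mm, with capped tubes up to 99 mm high; origin at the centre of its underside.
- phone: Bystander: phone lying flat, 75 (x) by 152 (y) by 9 mm; origin at the centre of its underside.
- vial: Bystander: brown glass vial, 28 mm across, 46 high; origin at the centre of its underside.
Not all that is in view belongs to the job. Leave any pink or yellow look-alike of the bay_2 alone.

How it is judged (in metres and radians):
At the end, for the whole second after the job is handed in: Each of gauge_1, gauge_2, gauge_3 lies at rest in bay_1, bay_2, bay_3 respectively, flat, with its line within 5 mm of the bay's front face (along the slot), within 6 mm of the slot's middle and within 0.12 rad of its direction (x of gauge_1_line in the frame of bay_1 between -0.005 and 0.005 m and y of gauge_1_line in the frame of bay_1 between -0.006 and 0.006 m and z of gauge_1_line in the frame of bay_1 below 0.009 m and angle between the x axis of gauge_1 and the x axis of bay_1, either way round below 0.12 rad and linear speed of each of gauge_1, gauge_2, gauge_3 below 0.02 m/s and x of gauge_2_line in the frame of bay_2 between -0.005 and 0.005 m and y of gauge_2_line in the frame of bay_2 between -0.006 and 0.006 m and z of gauge_2_line in the frame of bay_2 below 0.009 m and angle between the x axis of gauge_2 and the x axis of bay_2, either way round below 0.12 rad and x of gauge_3_line in the frame of bay_3 between -0.005 and 0.005 m and y of gauge_3_line in the frame of bay_3 between -0.006 and 0.006 m and z of gauge_3_line in the frame of bay_3 below 0.009 m and angle between the x axis of gauge_3 and the x axis of bay_3, either way round below 0.12 rad); the robot touches nothing.
It fails at once if a gauge is lifted off the bench (its middle more than 15 mm up) (height (world z) of any of gauge_1, gauge_2, gauge_3 above 0.015 m).
It fails at once if a bystander is shifted by more than 25 mm (distance of any of label_roll, sample_cup, kit_box, tube_rack, phone, vial from where it was at the start of the episode above 0.025 m).
It also fails if it takes over 72 s, if anything falls off the work surface, if the arm or the gripper's body presses on something with over 40 N, if the wrist force passes 120 N, or if a joint passes its speed limit or range.

## Robot

A 6-joint arm with a two-finger parallel gripper is mounted at the origin on the work surface. World frame = base frame: x ahead of the robot, y to its left, z up, the work surface at z = 0. Lengths are in m, angles in degrees, forces in N, time in s.
With the tool pointing down it reaches from about 0.4 to 0.825 m from the base axis. Payload 7 kg.
Tool frame: the origin (TCP) lies at the very end of the fingers, on their centre line; the grasp point (between the pads) lies 19 mm behind it (hold_point_z is the distance from the TCP to the grasp point, in m); x points along the fingers, y is the direction in which the jaws open and shut, and the axes are right-handed (so a half turn about x gives the same grasp; the last joint's range is limited). The gripper opens to 88 mm and grips with 3 to 60 N. Pads are 19 mm wide; open, the fingers measure 130 mm over their backs; the gripper's body (78 mm by 193 mm) begins 47 mm behind the grasp point.
Start: joints at [-51.217, 20.546, 0.682, 0, -70.136, -16.507], TCP at [0.256, -0.625, 0.227] pointing down, gripper open.
Joint ranges: [-176.03, 176.03], [-82.01, 121.73], [-58.28, 71.71], [-173.87, 95.51], [-174.79, -0.11], [-173.66, 173.66]. Speed limits (degrees/s): [136.94, 136.94, 172.46, 180, 180, 180].

## Interface

Orientations are given as [roll, pitch, yaw] about the fixed x, y, z axes, in that order (R = Rz(yaw) Ry(pitch) Rx(roll)).
In Python, from plant import * gives the robot as it stands.
- The arm moves only by the shell command python3 -m crank 'ROWS'. ROWS is a JSON object of lists of equal length, an entry for each row: "delta_pos": the shift along the tool's x, y, z in m, a list of three; "turn": the turn, a rotation vector about the tool's x, y, z in degrees, a list of three; "grip": the opening, from 0 (shut) to 1 (fully open). A call has 1 to 12 rows; each row is the pose to reach, as a shift and turn from the pose commanded when the call began, along the tool's axes at that moment; what a row does not reach only later rows make up. A row lasts 1/12 s, in which the tool goes at most 41.7 mm and 7.16 degrees, less where a joint would pass 70% of its speed; a pose out of reach is approached as far as the arm can. A call with a gripper value outside its range is refused whole. The fingers move at their own pace and stop on an object; the grip force is fixed at half the most. Time passes only in rows, so rows that repeat a pose let the fingers close. It gives the time, the measured TCP pose, the force and the opening at its end, in the units of the state.
- get_obs(): the state, without advancing time (a new reading comes with each control period).
- snapshot(name): name is "side" or "top" or "wrist"; returns a dict with "pixels" (384x512x3 uint8, blue, green, red), "range_z" (384x512 float32, m along the optical axis (not along the pixel's ray), 0 where there is no reading), "camera_matrix" (3x3 intrinsics, pixels), "eye" and "rotation" of the camera in the world. Camera axes: x right, y up, looking along -z (the intrinsics and any distortion apply to the point x, -y, -z); pixel columns grow to the right and rows downward; lengths in m; the calibration is good to about 2 mm. A picture is of the moment at which its call begins.
- close_job(): hands the job in, once; it reports no verdict.
The state is a dict: "clock": time; "joint_pos": joint angles; "qvel": joint speeds; "tau": joint torques, N m; "tool_pos": TCP position; "orientation": TCP orientation; "force": force on the tool from outside, world axes, zero at the start; "moment": the same for the moment, N m; "opening": finger opening in m.
Only numpy, scipy, OpenCV 4.12 (cv2) and the standard library are available. Lean on these libraries where they do the work, as an engineer would, in place of code of your own. Each camera call takes 0.05 s, during which the arm holds its last target. There are 200 camera calls.

## Working session

There is one attempt and no reset: what is moved stays moved. The work goes in short steps, Python scripts to look and compute and a shell command to move; the robot and the scene stay as the last step left them, time stands still between calls to the robot, and variables do not carry over. Pictures are saved under pics/ and viewed, about 8 in all and at most 12, crops included, and the job is handed in when it is done.

```bash
mkdir -p pics; ls
cat > h.py <<'E'
from plant import *
import numpy as np, cv2
from scipy.spatial.transform import Rotation as R
def cloud(s):
    z=s["range_z"]; K=np.array(s["camera_matrix"]); h,w=z.shape
    u,v=np.meshgrid(np.arange(w),np.arange(h))
    x=(u-K[0,2])/K[0,0]*z; y=(v-K[1,2])/K[1,1]*z
    p=np.stack([x,-y,-z],-1)
    return p@np.array(s["rotation"]).T+np.array(s["eye"])
def ray(s,u,v,h):
    K=np.array(s["camera_matrix"]); d=np.array([(u-K[0,2])/K[0,0],-(v-K[1,2])/K[1,1],-1.])
    d=np.array(s["rotation"])@d; e=np.array(s["eye"]); return e+d*(h-e[2])/d[2]
E
python3 - <<'E'
from h import *
o=get_obs(); print({k:np.round(v,3) for k,v in o.items()})
for n in("top","side"):
    s=snapshot(n); np.savez(n+"0.npz",**s); cv2.imwrite(f"pics/{n}0.png",cv2.resize(s["pixels"],(800,600),interpolation=cv2.INTER_CUBIC))
    print(n,s.keys(),s["camera_matrix"],s["eye"],s["rotation"])
E
```

```text
pics
{'clock': np.float64(0.0), 'joint_pos': array([-5.1215e+01,  2.0591e+01,  6.3300e-01, -2.0000e-02, -7.0134e+01,
       -1.6506e+01]), 'qvel': array([-0.059,  0.039, -0.02 ,  0.074,  0.148,  0.022]), 'tau': array([ 1.0000e-03, -5.8272e+01,  2.9305e+01,  6.9980e+00,  7.0000e-03,
       -0.0000e+00]), 'tool_pos': array([ 0.256, -0.624,  0.226]), 'orientation': array([ 94.664,  89.906, 116.937]), 'force': array([ 0.397, -0.527,  0.909]), 'moment': array([ 0.055, -0.015,  0.066]), 'opening': np.float64(0.087)}
top dict_keys(['pixels', 'range_z', 'camera_matrix', 'eye', 'rotation']) [[495.33549473   0.         245.91487673]
 [  0.         495.33549473 193.43925862]
 [  0.           0.           1.        ]] [ 0.44629973 -0.02153829  1.26021882] [ 4.52149972e+00 -7.61001862e-02 -9.10205980e+01]
side dict_keys(['pixels', 'range_z', 'camera_matrix', 'eye', 'rotation']) [[491.5238924    0.         253.06693362]
 [  0.         491.5238924  185.67776852]
 [  0.           0.           1.        ]] [0.0870611  0.69168111 0.96346957] [ 4.11049867e+01  1.79367437e-02 -1.48527169e+02]
```

View pics/top0.png

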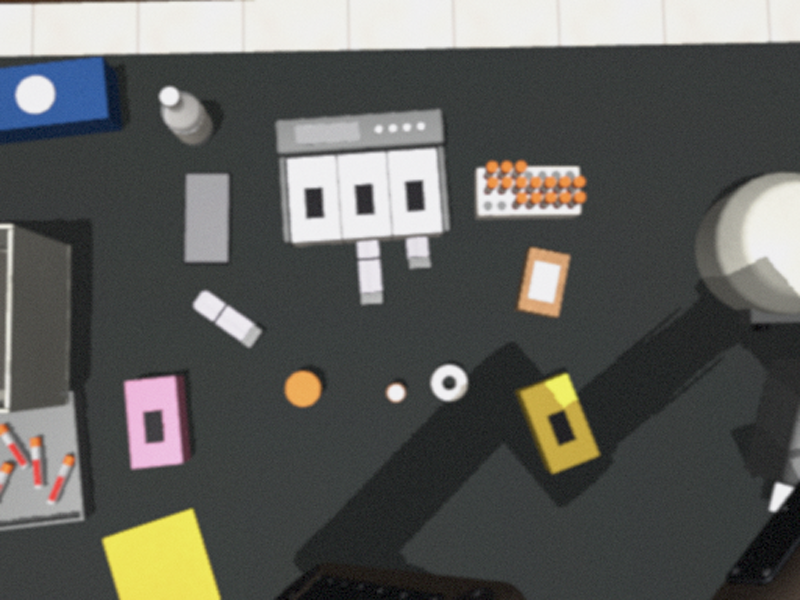

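View pics/side0.png

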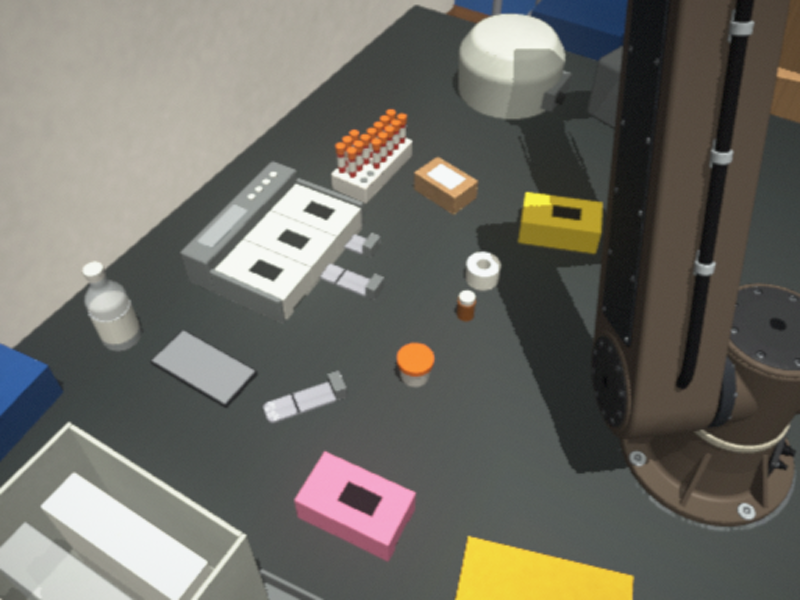

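The top view, in 800x600 pixels, shows the reader at (362,180). Bay_3 (empty) is on the left with its front at (315,240). Bay_1 is in the middle with its gauge handle at (371,290), and bay_2 is on the right with its handle at (418,258). The loose gauge_3 has its handle at (250,332) and its tip at (205,298). The phone is at (207,218), the cup at (303,388), the vial at (396,392) and the roll at (449,382). The side view shows the same layout.

```bash
cat >> h.py <<'E'
def fix(s):
    s=dict(s); r=np.array(s["rotation"])
    if r.ndim==1: s["rotation"]=R.from_euler("xyz",r,degrees=True).as_matrix()
    return s
def grab(n): return fix(snapshot(n))
E
python3 - <<'E'
from h import *
for n in("top","side"):
    s=fix(np.load(n+"0.npz")); c=cloud(s); px=s["pixels"].astype(int)
    sat=px.max(2)-px.min(2); br=px.mean(2)
    roi=(c[...,0]>.4)&(c[...,0]<.9)&(c[...,1]>-.25)&(c[...,1]<.4)&(s["range_z"]>0)
    t=roi&(br<60)&(c[...,2]<.02); print(n,"bench z",np.percentile(c[t][:,2],[5,50,95]).round(4))
    m=roi&(br>120)&(sat<45)
    for nm,lo,hi in(("bays",.042,.06),("handles",.016,.036),("low",.002,.012)):
        k=(m&(c[...,2]>lo)&(c[...,2]<hi)).astype(np.uint8)
        N,L,st,ce=cv2.connectedComponentsWithStats(k)
        for i in range(1,N):
            if st[i,4]<40: continue
            q=c[L==i]; H=np.median(q[:,2])
            v,u=np.where(L==i); P=np.array([ray(s,a,b,H)[:2] for a,b in zip(u,v)],np.float32)
            r=cv2.minAreaRect(P*1000)
            print(n,nm,st[i,:5],"z%.4f"%H,"ctr",np.round(r[0],1),"size",np.round(r[1],1),"ang %.1f"%r[2])
    b=s["pixels"]
s=fix(np.load("top0.npz"));cr=s["pixels"][60:240,110:310]
cv2.imwrite("pics/crop.png",cv2.resize(cr,None,fx=3.3,fy=3.3,interpolation=cv2.INTER_CUBIC)) 
o=get_obs(); print(R.from_euler("xyz",o["orientation"],degrees=True).as_matrix().round(3))
E
```

```text
top bench z [-0.0038  0.0004  0.0045]
top bays [ 179   94  108   62 5004] z0.0505 ctr [713.8   5.4] size [138.3 261.2] ang 3.0
top bays [308 121  16  11  40] z0.0432 ctr [ 705.5 -198.6] size [41.2 17.3] ang 66.0
top bays [247 247  11   5  43] z0.0462 ctr [406.2 -37.3] size [24.4  9.7] ang 89.0
top handles [261 164  14   8  93] z0.0272 ctr [608.7 -80.9] size [17.3 33. ] ang 5.4
top handles [231 187  14   8  93] z0.0269 ctr [551.5  -4. ] size [32.5 17.6] ang 89.1
top handles [154 208  13  14 102] z0.0260 ctr [493.9 189.5] size [18.8 33.7] ang 55.8
top handles [288 240  10  11  51] z0.0336 ctr [ 413.7 -137.4] size [22.2 24.6] ang 88.5
top low [ 118  111   28   57 1260] z0.0090 ctr [690.2 263.8] size [ 68.7 144.9] ang 89.1
top low [260 151  15  14 157] z0.0058 ctr [636.2 -79.6] size [31.8 36.5] ang 3.4
top low [228 154  17  34 411] z0.0056 ctr [ 6.045e+02 -4.000e-01] size [87.1 37.3] ang 3.2
top low [124 186  39  32 476] z0.0054 ctr [530.5 238.9] size [100.1  37.5] ang 53.7
side bench z [-0.0018  0.0018  0.0085]
side bays [226 110  15  10  47] z0.0431 ctr [ 696.7 -195.4] size [42.  28.8]
[... 680 characters left out ...]
] size [20.2 44.8] ang 78.9
side handles [234 175  12  11  66] z0.0275 ctr [553.3  -1.6] size [16.8 34.1] ang 3.3
side handles [ 63 210  24  11  96] z0.0288 ctr [828.2 301.8] size [54.6 27.3] ang 41.2
side handles [210 238  11  12  90] z0.0273 ctr [496.3 189.7] size [17.2 33. ] ang 52.7
side low [195 144  42  45 468] z0.0062 ctr [610.7 -31.5] size [ 88.5 180.4] ang 3.9
side low [  98  212   65   46 1127] z0.0101 ctr [693.1 263.9] size [ 69.  145.6] ang 89.2
side low [188 245  27  19 322] z0.0062 ctr [517.1 219.5] size [56.4 36.6] ang 53.8
side low [168 252  22  18 254] z0.0060 ctr [548.8 262.8] size [44.6 37. ] ang 53.8
[[-0.001 -0.379  0.925]
 [ 0.001  0.925  0.379]
 [-1.     0.001 -0.   ]]
```

View pics/crop.png

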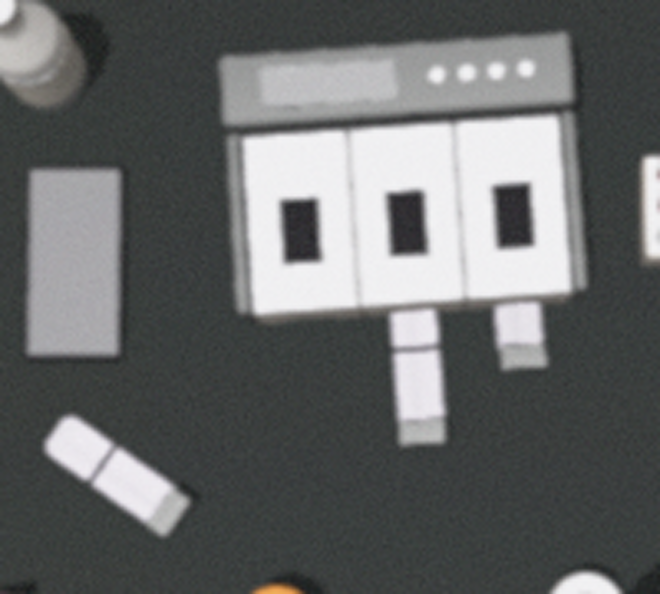

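```bash
cat >> h.py <<'E'
def go(x,y,z,yaw,o=None):
    "print delta_pos (m) and turn for a tool-down target; yaw = heading of tool z in degrees"
    o=o or get_obs(); A=R.from_euler("xyz",o["orientation"],degrees=True)
    c,q=np.cos(np.radians(yaw)),np.sin(np.radians(yaw))
    B=R.from_matrix(np.array([[0,-q,c],[0,c,q],[-1,0,0]]))
    print("delta",A.inv().apply(np.array([x,y,z])-o["tool_pos"]).round(4),"turn",(A.inv()*B).as_rotvec(degrees=True).round(2))
E
python3 - <<'E'
from h import *
for n in("top","side"):
    s=fix(np.load(n+"0.npz")); c=cloud(s); px=s["pixels"]; g=px.mean(2); sat=px.max(2).astype(int)-px.min(2)
    # white tops of the bays: contour -> quad at z .05
    m=((g>195)&(sat<30)&(abs(c[...,0]-.715)<.12)&(abs(c[...,1])<.14)&(c[...,2]>.035)).astype(np.uint8)
    N,L,st,ce=cv2.connectedComponentsWithStats(cv2.morphologyEx(m,cv2.MORPH_CLOSE,np.ones((3,3)))); i=1+st[1:,4].argmax(); k=(L==i).astype(np.uint8)
    cs,h=cv2.findContours(k,cv2.RETR_CCOMP,cv2.CHAIN_APPROX_NONE)
    out=max(cs,key=len)[:,0]; P=np.array([ray(s,u,v,.05)[:2] for u,v in out])
    r=cv2.minAreaRect(np.float32(P*1000)); print(n,"white",np.round(r[0],1),np.round(r[1],1),round(r[2],2))
    F=P[(P[:,0]<r[0][0]/1000-.05)&(abs(P[:,1]-.003)<.105)]
    f=np.polyfit(F[:,1],F[:,0],1); rs=F[:,0]-np.polyval(f,F[:,1]); F=F[abs(rs)<.004]; f=np.polyfit(F[:,1],F[:,0],1)
    print(" front edge: x at y=0 %.4f yaw %.2f n %d rms %.4f"%(f[1],-np.degrees(np.arctan(f[0])),len(F),np.std(F[:,0]-np.polyval(f,F[:,1]))))
    d=((g<90)&(cv2.fillPoly(np.zeros_like(k),[out],1)>0)).astype(np.uint8)
    N,L,st,ce=cv2.connectedComponentsWithStats(d)
    for j in range(1,N):
        if st[j,4]>25: print(" window",(ray(s,*ce[j],.05)*1000).round(1),st[j,4])
    # gauge_3 outline at blade top + cup
    b=(sat>90)&(px[...,2]>180)&(px[...,0]<90)&(abs(c[...,1]-.1)<.06)&(abs(c[...,0]-.43)<.06)
    if b.sum(): print(" cup",c[b].mean(0).round(3))
go(.5525,-.0028,.15,3.2)
E
```

```text
top white [713.9   4.8] [133.5 238.2] 3.02
 front edge: x at y=0 0.6486 yaw 3.05 n 85 rms 0.0007
 window [711.1 -75.7  50. ] 163
 window [707.2   4.4  50. ] 165
 window [703.1  84.3  50. ] 168
 cup [0.412 0.105 0.045]
side white [716.6   4.3] [135.7 238.2] 2.97
 front edge: x at y=0 0.6501 yaw 3.02 n 53 rms 0.0008
 window [713.9 -76.1  50. ] 96
 window [709.5   4.   50. ] 106
 window [705.6  84.1  50. ] 124
 cup [0.412 0.107 0.046]
delta [0.0763 0.4625 0.5102] turn [19.07 -0.02 -0.08]
```

The front face sits at x≈0.648 (y=0) with a yaw of 3.03°. The measured sizes (134x238 mm) and heights (50, 27 and 5.5 mm) match the text. I'll move above gauge_1.

```bash
python3 -m crank '{"delta_pos":[[0,0.4625,0.5102],[0,0.4625,0.5102],[0,0.4625,0.5102],[0,0.4625,0.5102],[0,0.4625,0.5102],[0,0.4625,0.5102],[0,0.4625,0.5102],[0,0.4625,0.5102],[0,0.4625,0.5102],[0,0.4625,0.5102],[0,0.4625,0.5102],[0,0.4625,0.5102]],"turn":[[19.2,0,0],[19.2,0,0],[19.2,0,0],[19.2,0,0],[19.2,0,0],[19.2,0,0],[19.2,0,0],[19.2,0,0],[19.2,0,0],[19.2,0,0],[19.2,0,0],[19.2,0,0]],"grip":[0.6,0.6,0.6,0.6,0.6,0.6,0.6,0.6,0.6,0.6,0.6,0.6]}'; python3 -c "
from h import *
go(.5524,-.0035,.15,3.05)"
```

```text
clock: 1.1
tool_pos: [0.4708, -0.173, 0.2266]
orientation: [28.7, 90.0, 31.7]
force: [1.0, -0.2, -0.0]
opening: 0.0525
delta [0.0767 0.1649 0.0906] turn [ 0.03  0.01 -0.01]
```

```bash
python3 -m crank '{"delta_pos":[[0.02,0.165,0.091],[0.04,0.165,0.091],[0.077,0.165,0.091],[0.077,0.165,0.091],[0.077,0.165,0.091],[0.077,0.165,0.091],[0.077,0.165,0.091],[0.077,0.165,0.091],[0.077,0.165,0.091]],"turn":[[0,0,0],[0,0,0],[0,0,0],[0,0,0],[0,0,0],[0,0,0],[0,0,0],[0,0,0],[0,0,0]],"grip":[0.6,0.6,0.6,0.6,0.6,0.6,0.6,0.6,0.6]}'
python3 - <<'E'
from h import *
s=grab("wrist"); np.savez("w0.npz",**s); print(s["eye"],s["rotation"].round(2).tolist())
cv2.imwrite("pics/w0.png",s["pixels"]); o=get_obs(); print(o["tool_pos"],o["force"]); go(.5524,-.0035,.007,3.05)
E
```

```text
clock: 1.85
tool_pos: [0.5525, -0.006, 0.1501]
orientation: [0.1, 90.0, 3.2]
force: [-0.2, -0.8, 1.2]
opening: 0.0524
[ 0.48258853 -0.00838271  0.30874907] [[-0.05, -0.96, -0.26], [1.0, -0.05, -0.01], [-0.0, -0.26, 0.96]]
[ 0.55263518 -0.00614408  0.1503204 ] [ 0.19558473 -0.42056885  1.1488274 ]
delta [ 0.1433  0.0026 -0.0003] turn [-0.03  0.06 -0.01]
```

View pics/w0.png

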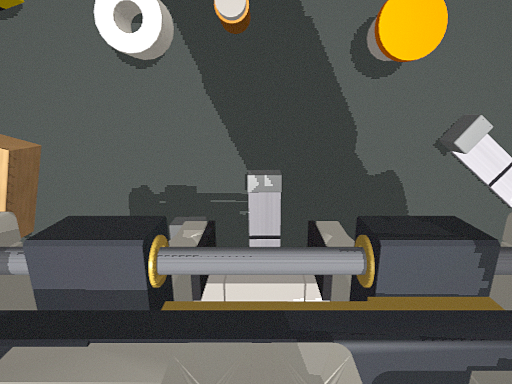

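The wrist view shows gauge_1's handle at (264,180) between the finger positions and its dark line at (264,238). Gauge_3's handle is at (468,135), and the roll, vial and cup are along the top. I'll cast rays for these points.

Run:
```python
from h import *
s=fix(np.load("w0.npz")); c=cloud(s); g=s["pixels"].mean(2)
print("col264", [(v,int(g[v,264]),round(float(c[v,264,2]),4)) for v in range(166,246,3)])
for nm,u0,u1,v0,v1 in(("g1",240,290,166,200),("g3",435,511,110,165)):
    z=c[v0:v1,u0:u1,2]; k=(z>.018)&(z<.034); v,u=np.where(k)
    P=np.float32([ray(s,a+u0,b+v0,.026)[:2]*1000 for a,b in zip(u,v)]); r=cv2.minAreaRect(P)
    print(nm,np.round(r[0],1),np.round(r[1],1),round(r[2],1),np.median(z[k]))
v=228+np.argmin(g[228:246,264]);print(v,"line",(ray(s,264,v,.005)*1000).round(1))
```

```text
col264 [(166, 62, 0.0012), (169, 63, 0.0001), (172, 85, 0.0149), (175, 165, 0.0266), (178, 174, 0.027), (181, 172, 0.0267), (184, 171, 0.0262), (187, 144, 0.0267), (190, 145, 0.0263), (193, 184, 0.006), (196, 183, 0.007), (199, 183, 0.0069), (202, 182, 0.0058), (205, 183, 0.0046), (208, 184, 0.0068), (211, 181, 0.0052), (214, 182, 0.0055), (217, 182, 0.0065), (220, 183, 0.004), (223, 181, 0.005), (226, 181, 0.0064), (229, 180, 0.0051), (232, 182, 0.0049), (235, 128, 0.0055), (238, 25, 0.0065), (241, 179, 0.0046), (244, 183, 0.005)]
g1 [552.   -1.5] [18.1 32.6] 3.1 0.026387437231265465
g3 [495.  188.2] [21.9 36. ] 53.9 0.026048204739982955
238 line [620.9   2.    5. ]
```

```bash
python3 -m crank '{"delta_pos":[[0.03,0.0035,0],[0.06,0.0035,0],[0.09,0.0035,0],[0.12,0.0035,0],[0.135,0.0035,0],[0.143,0.0035,0],[0.143,0.0035,0],[0.143,0.0035,0],[0.143,0.0035,0],[0.143,0.0035,0],[0.143,0.0035,0],[0.143,0.0035,0]],"turn":[[0,0,0],[0,0,0],[0,0,0],[0,0,0],[0,0,0],[0,0,0],[0,0,0],[0,0,0],[0,0,0],[0,0,0],[0,0,0],[0,0,0]],"grip":[0.6,0.6,0.6,0.6,0.6,0.6,0.6,0.45,0.35,0.3,0.3,0.3]}'; python3 -c "
from h import *
print(get_obs()['force'],get_obs()['tool_pos']); go(.5824,-.0023,.007,3.05)"
```

```text
clock: 2.9
tool_pos: [0.5534, -0.0017, 0.008]
orientation: [8.4, 89.9, 11.5]
force: [-1.3, -0.7, 7.6]
opening: 0.0334
[-1.30999898 -0.73213876  7.6361786 ] [ 0.55336043 -0.00170438  0.00800631]
delta [ 0.0011 -0.0022  0.029 ] turn [ 0.05  0.13 -0.02]
```

```bash
python3 -m crank '{"delta_pos":[[0,0,0.005],[0,0,0.01],[0,0,0.015],[0,0,0.02],[0,0,0.025],[0,0,0.03],[0,0,0.03],[0,0,0.03],[0,0,0.03]],"turn":[[0,0,0],[0,0,0],[0,0,0],[0,0,0],[0,0,0],[0,0,0],[0,0,0],[0,0,0],[0,0,0]],"grip":[0.3,0.3,0.3,0.3,0.3,0.3,0.3,0.3,0.3]}'; python3 -c "
from h import *
print(get_obs()['force'],get_obs()['tool_pos'])"
python3 -m crank '{"delta_pos":[[0,0,0],[0,0,0],[0,0,0],[0,0,0],[-0.04,0,0],[-0.08,0,0],[-0.12,0,0],[-0.143,0,0],[-0.143,0,0],[-0.143,0,0]],"turn":[[0,0,0],[0,0,0],[0,0,0],[0,0,0],[0,0,0],[0,0,0],[0,0,0],[0,0,0],[0,0,0],[0,0,0]],"grip":[0.6,0.6,0.6,0.6,0.6,0.6,0.6,0.6,0.6,0.6]}'
python3 - <<'E'
from h import *
go(.6090,-.0803,.15,3.05); go(.6090,-.0803,.007,3.05)
E
```

```text
clock: 3.65
tool_pos: [0.5798, -0.0014, 0.0079]
orientation: [-163.7, 89.8, -160.6]
force: [-11.7, -1.4, 18.3]
opening: 0.0338
[-11.71727758  -1.41126719  18.29886798] [ 0.57980342 -0.00139747  0.00790666]
clock: 4.48
tool_pos: [0.5834, 0.0002, 0.1514]
orientation: [17.2, 89.8, 20.3]
force: [-0.5, -0.7, -0.4]
opening: 0.0528
delta [ 0.0014 -0.0817  0.0212] turn [ 0.03  0.22 -0.07]
delta [ 0.1444 -0.0819  0.0207] turn [ 0.03  0.22 -0.07]
```

```bash
python3 -m crank '{"delta_pos":[[0,-0.04,0.02],[0,-0.082,0.021],[0,-0.082,0.021],[0,-0.082,0.021],[0,-0.082,0.021]],"turn":[[0,0,0],[0,0,0],[0,0,0],[0,0,0],[0,0,0]],"grip":[0.6,0.6,0.6,0.6,0.6]}'
cat > m.py <<'E'
from h import *
import sys
# handles seen by a camera: components of bright pixels at handle height
def handles(n,pr=True):
    s=grab(n); c=cloud(s); px=s["pixels"].astype(int); g=px.mean(2); sat=px.max(2)-px.min(2)
    k=((g>110)&(sat<45)&(c[...,2]>.017)&(c[...,2]<.035)&(c[...,0]>.45)&(c[...,0]<.63)&(abs(c[...,1]-.05)<.2)).astype(np.uint8)
    N,L,st,ce=cv2.connectedComponentsWithStats(k)
    for i in range(1,N):
        if st[i,4]<40: continue
        v,u=np.where(L==i); P=np.float32([ray(s,a,b,.026)[:2]*1000 for a,b in zip(u,v)]); r=cv2.minAreaRect(P)
        if min(r[1])<26 and max(r[1])<45: print(n,np.round(ce[i]),np.round(r[0],1),np.round(r[1],1),round(r[2],1),"z %.4f"%np.median(c[L==i][:,2]))
    return s
if __name__=="__main__":
    for n in sys.argv[1:]: handles(n)
E
python3 m.py wrist top side; python3 -c "
from h import *
print(get_obs()['tool_pos']);go(.6090,-.0803,.007,3.05)"
```

```text
clock: 4.9
tool_pos: [0.607, -0.0814, 0.1481]
orientation: [178.4, 89.9, -178.6]
force: [0.9, 1.3, 0.2]
opening: 0.0526
wrist [347. 160.] [ 5.794e+02 -1.000e-01] [16.3 33.5] 3.0 z 0.0264
wrist [262. 186.] [609.2 -79.3] [17.1 33.3] 3.0 z 0.0265
side [238. 153.] [607.9 -84.4] [15.1 31.2] 16.9 z 0.0277
side [215. 243.] [496.3 189.7] [18.  34.8] 53.9 z 0.0267
[ 0.60746863 -0.0801194   0.14907352]
delta [ 0.1421 -0.0003  0.0016] turn [ 0.08 -0.04 -0.  ]
```

```bash
python3 -m crank '{"delta_pos":[[0.03,0.0005,0.0015],[0.06,0.0005,0.0015],[0.09,0.0005,0.0015],[0.12,0.0005,0.0015],[0.135,0.0005,0.0015],[0.14,0.0005,0.0015],[0.14,0.0005,0.0015],[0.14,0.0005,0.0015],[0.14,0.0005,0.0015],[0.14,0.0005,0.0015],[0.14,0.0005,0.0015],[0.14,0.0005,0.0015]],"turn":[[0,0,0],[0,0,0],[0,0,0],[0,0,0],[0,0,0],[0,0,0],[0,0,0],[0,0,0],[0,0,0],[0,0,0],[0,0,0],[0,0,0]],"grip":[0.6,0.6,0.6,0.6,0.6,0.6,0.6,0.45,0.35,0.3,0.3,0.3]}'; python3 -c "
from h import *
print(get_obs()['force'],get_obs()['tool_pos'])"
python3 -m crank '{"delta_pos":[[0,0,-0.005],[0,0,-0.01],[0,0,-0.015],[0,0,-0.02],[0,0,-0.025],[0,0,-0.025],[0,0,-0.025],[0,0,-0.025]],"turn":[[0,0,0],[0,0,0],[0,0,0],[0,0,0],[0,0,0],[0,0,0],[0,0,0],[0,0,0]],"grip":[0.3,0.3,0.3,0.3,0.3,0.3,0.3,0.3]}'; python3 -c "
from h import *
print(get_obs()['force'],get_obs()['tool_pos'])"
```

```text
clock: 6.05
tool_pos: [0.6101, -0.0802, 0.011]
orientation: [5.1, 89.9, 8.2]
force: [-2.1, 2.0, 7.3]
opening: 0.034
[-2.08538833  2.0436812   7.3090186 ] [ 0.61010822 -0.08024481  0.01103192]
clock: 6.72
tool_pos: [0.5854, -0.0817, 0.011]
orientation: [-0.1, 89.8, 3.0]
force: [1.1, 1.7, 9.6]
opening: 0.0335
[1.06185206 1.68199821 9.6137257 ] [ 0.58537507 -0.08167856  0.01101759]
```

```bash
python3 -m crank '{"delta_pos":[[0,0,0],[0,0,0],[0,0,0],[0,0,0],[-0.04,0,0],[-0.08,0,0],[-0.12,0,0],[-0.14,0.04,0],[-0.14,0.04,0],[-0.14,0.04,0],[-0.14,0.04,0]],"turn":[[0,0,0],[0,0,0],[0,0,0],[0,0,0],[0,0,0],[0,0,0],[0,0,0],[0,0,0],[0,0,0],[0,0,0],[0,0,0]],"grip":[0.6,0.6,0.6,0.6,0.6,0.6,0.6,0.6,0.6,0.6,0.6]}'
python3 - <<'E'
import m
from h import *
s=m.handles("wrist"); np.savez("w1.npz",**s); cv2.imwrite("pics/w1.png",s["pixels"]); print(get_obs()["tool_pos"])
E
```

```text
clock: 7.63
tool_pos: [0.5814, -0.0417, 0.149]
orientation: [171.2, 89.9, 174.4]
force: [-0.4, -0.9, -0.2]
opening: 0.0526
wrist [507. 114.] [504.7 180. ] [20.9  9.9] 15.6 z 0.0263
wrist [221. 184.] [584.2 -80. ] [17.1 33.9] 3.2 z 0.0265
wrist [303. 183.] [5.798e+02 1.000e-01] [17.1 33. ] 3.2 z 0.0265
[ 0.58112579 -0.04214943  0.14841391]
```

View pics/w1.png

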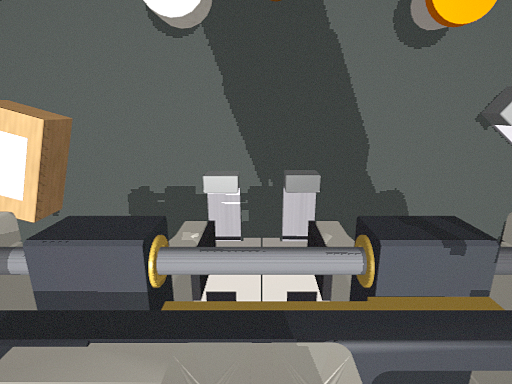

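The wrist view shows gauge_2's handle at (221,184) and gauge_1's at (303,183). The dark lines are close to the bay fronts at row ~238. I'll measure the front edge with this same camera.

Run:
```python
from h import *
s=fix(np.load("w1.npz")); c=cloud(s); g=s["pixels"].mean(2)
for u in (216,221,226,296,301,306,250,270):
    print(u,[(v,int(g[v,u]),int(c[v,u,2]*1000)) for v in range(230,248)])
for u,v in ((221,0),(301,0)): pass
def P(u,v,z): return (ray(s,u,v,z)*1000).round(1)[:2]
for v in range(236,243): print(v,"blade",P(221,v,.005),P(301,v,.005),"baytop",P(221,v,.05),P(301,v,.05))
```

```text
216 [(230, 202, 6), (231, 204, 5), (232, 203, 6), (233, 203, 8), (234, 206, 5), (235, 213, 5), (236, 146, 5), (237, 45, 5), (238, 40, 5), (239, 15, 6), (240, 201, 5), (241, 146, 10), (242, 142, 13), (243, 126, 13), (244, 126, 17), (245, 126, 20), (246, 118, 149), (247, 73, 229)]
221 [(230, 188, 5), (231, 188, 5), (232, 191, 6), (233, 189, 6), (234, 191, 6), (235, 199, 4), (236, 131, 307), (237, 46, 5), (238, 33, 5), (239, 23, 5), (240, 217, 5), (241, 155, 10), (242, 146, 12), (243, 149, 16), (244, 149, 18), (245, 155, 20), (246, 136, 23), (247, 79, 229)]
226 [(230, 183, 5), (231, 186, 4), (232, 182, 5), (233, 181, 4), (234, 186, 6), (235, 197, 5), (236, 128, 6), (237, 48, 6), (238, 36, 6), (239, 19, 6), (240, 209, 5), (241, 153, 11), (242, 147, 12), (243, 147, 16), (244, 150, 18), (245, 153, 20), (246, 133, 23), (247, 75, 228)]
296 [(230, 187, 5), (231, 188, 5), (232, 187, 4), (233, 188, 4), (234, 195, 4), (235, 184, 4), (236, 58, 7), (237, 38, 5), (238, 34, 5), (239, 125, 5), (240, 201, 4), (241, 162, 10), (242, 148, 12), (243, 149, 16), (244, 150, 17), (245, 155, 20), (246, 138, 20
[... 993 characters left out ...]
), (240, 150, 8), (241, 150, 11), (242, 147, 14), (243, 150, 15), (244, 148, 18), (245, 153, 20), (246, 134, 22), (247, 78, 228)]
236 blade [649.2 -81. ] [644.3   6.9] baytop [628.7 -75.6] [624.6  -0.7]
237 blade [650.4 -81. ] [645.5   7. ] baytop [629.7 -75.5] [ 6.256e+02 -6.000e-01]
238 blade [651.6 -81. ] [646.7   7.1] baytop [630.8 -75.5] [ 6.266e+02 -5.000e-01]
239 blade [652.8 -81. ] [647.9   7.2] baytop [631.8 -75.5] [ 6.276e+02 -4.000e-01]
240 blade [654.  -80.9] [649.    7.4] baytop [632.8 -75.5] [ 6.286e+02 -3.000e-01]
241 blade [655.2 -80.9] [650.2   7.5] baytop [633.8 -75.5] [ 6.297e+02 -2.000e-01]
242 blade [656.4 -80.9] [651.4   7.6] baytop [634.9 -75.4] [ 6.307e+02 -1.000e-01]
```

Both lines are about 2 mm short of the face, read directly in the picture. That is inside ±5 mm, and the two match each other. Next is gauge_3.

```bash
python3 -c "
from h import *
go(.4952,.1892,.149,53.7); print(get_obs()['joint_pos'])"
```

```text
delta [-0.0005  0.2356 -0.0734] turn [-5.062e+01 -1.200e-01 -5.000e-02]
[ 1.50587152e+01  1.55993509e+01 -1.72876656e+01 -2.09778825e-02
 -5.72377346e+01 -1.01968461e+02]
```

```bash
python3 -m crank '{"delta_pos":[[0,0.236,-0.0735],[0,0.236,-0.0735],[0,0.236,-0.0735],[0,0.236,-0.0735],[0,0.236,-0.0735],[0,0.236,-0.0735],[0,0.236,-0.0735],[0,0.236,-0.0735],[0,0.236,-0.0735],[0,0.236,-0.0735],[0,0.236,-0.0735],[0,0.236,-0.0735]],"turn":[[-50.6,0,0],[-50.6,0,0],[-50.6,0,0],[-50.6,0,0],[-50.6,0,0],[-50.6,0,0],[-50.6,0,0],[-50.6,0,0],[-50.6,0,0],[-50.6,0,0],[-50.6,0,0],[-50.6,0,0]],"grip":[0.6,0.6,0.6,0.6,0.6,0.6,0.6,0.6,0.6,0.6,0.6,0.6]}'
python3 - <<'E'
import m
from h import *
m.handles("wrist"); go(.4952,.1892,.010,53.7); print(get_obs()['joint_pos'])
E
```

```text
clock: 8.68
tool_pos: [0.4964, 0.1886, 0.1493]
orientation: [168.5, 90.0, -138.1]
force: [-0.6, 0.5, 0.7]
opening: 0.0529
wrist [60. 70.] [577.5   1.4] [21.3 36.2] 2.9 z 0.0265
wrist [264. 184.] [495.2 191.2] [17.1 32.5] 53.5 z 0.0264
delta [ 0.1394  0.0012 -0.0003] turn [-0.21 -0.02 -0.  ]
[ 4.19934475e+01  1.08314147e+01 -2.36184485e+01  1.25694095e-03
 -5.55731544e+01 -7.85063949e+01]
```

```bash
python3 -m crank '{"delta_pos":[[0.03,0.0015,0],[0.06,0.0015,0],[0.09,0.0015,0],[0.12,0.0015,0],[0.135,0.0015,0],[0.1395,0.0015,0],[0.1395,0.0015,0],[0.1395,0.0015,0],[0.1395,0.0015,0],[0.1395,0.0015,0],[0.1395,0.0015,0],[0.1395,0.0015,0]],"turn":[[0,0,0],[0,0,0],[0,0,0],[0,0,0],[0,0,0],[0,0,0],[0,0,0],[0,0,0],[0,0,0],[0,0,0],[0,0,0],[0,0,0]],"grip":[0.6,0.6,0.6,0.6,0.6,0.6,0.6,0.45,0.35,0.3,0.3,0.3]}'; python3 -c "
from h import *
print(get_obs()['force'],get_obs()['tool_pos']);go(.505,.0735,.010,3.05)"
```

```text
clock: 9.73
tool_pos: [0.4955, 0.1913, 0.0113]
orientation: [-17.4, 89.9, 36.3]
force: [-1.7, -0.8, 7.0]
opening: 0.0339
[-1.65875571 -0.75819378  7.01951203] [0.49554009 0.19125425 0.01131471]
delta [ 0.0012 -0.0773 -0.0893] turn [ 5.064e+01  1.300e-01 -2.000e-02]
```

```bash
python3 -m crank '{"delta_pos":[[0,-0.007,-0.008],[0,-0.014,-0.016],[0,-0.021,-0.024],[0,-0.028,-0.032],[0,-0.035,-0.04],[0,-0.042,-0.048],[0,-0.049,-0.056],[0,-0.056,-0.064],[0,-0.063,-0.072],[0,-0.07,-0.08],[0,-0.0773,-0.0893],[0,-0.0773,-0.0893]],"turn":[[4.6,0,0],[9.2,0,0],[13.8,0,0],[18.4,0,0],[23,0,0],[27.6,0,0],[32.2,0,0],[36.8,0,0],[41.4,0,0],[46,0,0],[50.6,0,0],[50.6,0,0]],"grip":[0.3,0.3,0.3,0.3,0.3,0.3,0.3,0.3,0.3,0.3,0.3,0.3]}'
python3 - <<'E'
from h import *
s=grab("top"); cv2.imwrite("pics/top1.png",cv2.resize(s["pixels"][60:260,110:310],None,fx=3,fy=3,interpolation=cv2.INTER_CUBIC)); np.savez("top1.npz",**s)
s=grab("side"); np.savez("side1.npz",**s); cv2.imwrite("pics/side1.png",cv2.resize(s["pixels"][90:290,120:320],None,fx=3,fy=3,interpolation=cv2.INTER_CUBIC))
o=get_obs();print(o['force'],o['tool_pos'],o["opening"]);go(.5045,.0735,.010,3.05)
E
```

```text
clock: 10.73
tool_pos: [0.5056, 0.0724, 0.0113]
orientation: [17.5, 89.8, 20.3]
force: [1.8, -2.7, 6.4]
opening: 0.0336
[ 1.69382203 -3.76933971  7.06339875] [0.50542325 0.07272735 0.01130889] 0.03370553694283493
delta [ 0.0013  0.0008 -0.0009] turn [ 0.04  0.14 -0.02]
```

View pics/side1.png

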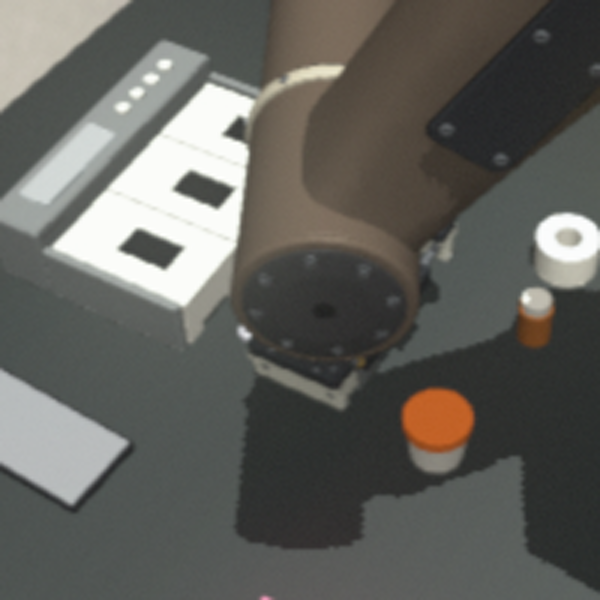

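The side view: the gripper and wrist hide gauge_3, and the cup (438,430) and vial (535,318) are untouched. I'll slide toward the slot in small steps and check the force.

```bash
python3 -m crank '{"delta_pos":[[0,0.0014,0.004],[0,0.0014,0.008],[0,0.0014,0.012],[0,0.0014,0.016],[0,0.0014,0.02],[0,0.0014,0.024],[0,0.0014,0.028],[0,0.0014,0.032],[0,0.0014,0.036],[0,0.0014,0.036]],"turn":[[0,0,0],[0,0,0],[0,0,0],[0,0,0],[0,0,0],[0,0,0],[0,0,0],[0,0,0],[0,0,0],[0,0,0]],"grip":[0.3,0.3,0.3,0.3,0.3,0.3,0.3,0.3,0.3,0.3]}'
python3 - <<'E'
from h import *
import m
s=m.handles("wrist"); np.savez("w2.npz",**s)
o=get_obs();print(o['force'],o['moment'],o['tool_pos'],o["opening"]);go(.5781,.0775,.010,3.05)
E
```

```text
clock: 11.67
tool_pos: [0.5364, 0.0745, 0.0109]
orientation: [-158.7, 89.6, -155.6]
force: [-16.6, -3.6, 25.0]
opening: 0.0336
wrist [211. 229.] [529.1  48.6] [12.  13.6] 74.1 z 0.0277
wrist [311. 229.] [525.9 102. ] [13.6 12.2] 25.2 z 0.0278
wrist [261. 234.] [529.8  75.4] [13.5 33.8] 3.2 z 0.0262
[-14.67047749  -3.66715889  22.57989432] [-1.12973362  5.31157698 -0.07053027] [0.53639718 0.074521   0.01093585] 0.033854412975621084
delta [0.0007 0.0007 0.0418] turn [ 0.03 -0.36  0.14]
```

```bash
python3 -m crank '{"delta_pos":[[0,0,0.003],[0,0,0.006],[0,0,0.008],[0,0,0.008]],"turn":[[0,0,0],[0,0,0],[0,0,0],[0,0,0]],"grip":[0.3,0.3,0.3,0.3]}'
python3 - <<'E'
from h import *
import m
s=m.handles("wrist"); 
cv2.imwrite("pics/w3.png",s["pixels"][100:384,60:460])
s=grab("top"); cv2.imwrite("pics/top2.png",cv2.resize(s["pixels"][60:260,110:310],None,fx=3,fy=3,interpolation=cv2.INTER_CUBIC))
o=get_obs();print(o['force'],o['moment'],o['tool_pos'],o["opening"]);go(.5781,.0775,.010,3.05)
E
```

```text
clock: 12.05
tool_pos: [0.544, 0.0749, 0.0109]
orientation: [-159.8, 89.6, -156.8]
force: [-16.0, -2.5, 24.1]
opening: 0.0339
wrist [211. 229.] [536.7  49.1] [12.  13.6] 74.1 z 0.0282
wrist [261. 234.] [537.2  75.8] [14.  33.8] 3.2 z 0.0263
wrist [311. 229.] [533.5 102.5] [13.6 12.2] 25.2 z 0.0279
[-15.42689363  -1.48528347  23.03470015] [-0.83193594  5.84492188 -0.01071844] [0.54399846 0.0749604  0.01096574] 0.03400642352801017
delta [0.0007 0.0007 0.0342] turn [ 0.03 -0.38  0.14]
```

View pics/top2.png

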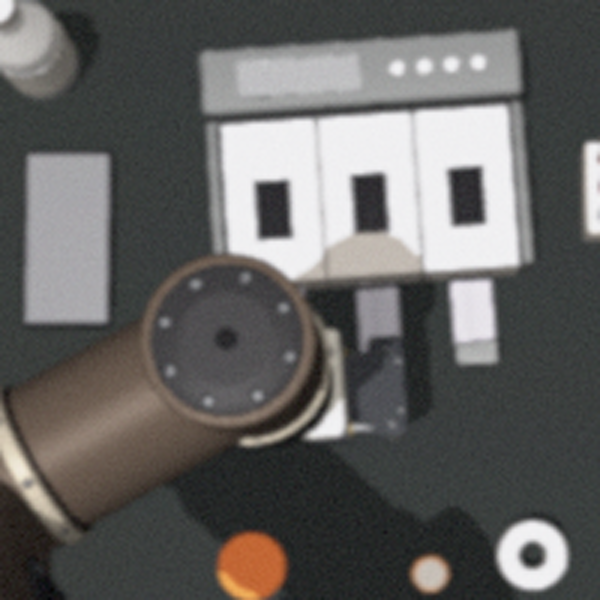

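The top view: the arm hides gauge_3, while bay_1 and bay_2's gauges, the phone, the cup and the vial look unchanged. The handle follows the tool at a steady force, so I'll push on.

```bash
python3 -m crank '{"delta_pos":[[0,0.0003,0.004],[0,0.0006,0.008],[0,0.0008,0.012],[0,0.0008,0.016],[0,0.0008,0.02],[0,0.0008,0.024],[0,0.0008,0.028],[0,0.0008,0.032],[0,0.0008,0.036],[0,0.0008,0.036],[0,0.0008,0.036]],"turn":[[0,0,0],[0,0,0],[0,0,0],[0,0,0],[0,0,0],[0,0,0],[0,0,0],[0,0,0],[0,0,0],[0,0,0],[0,0,0]],"grip":[0.3,0.3,0.3,0.3,0.3,0.3,0.3,0.3,0.3,0.3,0.3]}'
python3 - <<'E'
from h import *
import m
s=m.handles("wrist"); 
o=get_obs();print(o['force'],o['moment'],o['tool_pos'],o["opening"])
E
python3 -m crank '{"delta_pos":[[0,0,0],[0,0,0],[0,0,0],[0,0,0],[-0.04,0,0],[-0.08,0,0],[-0.12,0,0],[-0.14,-0.04,0],[-0.14,-0.04,0],[-0.14,-0.04,0],[-0.14,-0.04,0]],"turn":[[0,0,0],[0,0,0],[0,0,0],[0,0,0],[0,0,0],[0,0,0],[0,0,0],[0,0,0],[0,0,0],[0,0,0],[0,0,0]],"grip":[0.6,0.6,0.6,0.6,0.6,0.6,0.6,0.6,0.6,0.6,0.6]}'
python3 - <<'E'
import m
from h import *
s=m.handles("wrist"); np.savez("w4.npz",**s); cv2.imwrite("pics/w4.png",s["pixels"]); print(get_obs()["tool_pos"])
E
```

```text
clock: 13.07
tool_pos: [0.5815, 0.0784, 0.011]
orientation: [-158.7, 89.8, -155.6]
force: [-10.6, -2.2, 15.1]
opening: 0.0339
wrist [ 99. 217.] [569.    0.8] [ 7.2 37.9] 15.1 z 0.0214
wrist [211. 229.] [574.3  52.4] [12.  13.4] 74.1 z 0.0278
wrist [261. 234.] [574.7  79.2] [14.1 33.8] 3.2 z 0.0262
wrist [311. 229.] [571.1 105.9] [13.3 12.2] 25.2 z 0.0277
[-9.88141927 -2.44268721 15.05614384] [-0.88045042  3.62575936 -0.03967308] [0.58149815 0.07832477 0.01098719] 0.0339690198882351
clock: 14.03
tool_pos: [0.5858, 0.0393, 0.1497]
orientation: [124.6, 90.0, 127.6]
force: [0.2, -0.7, 0.4]
opening: 0.0526
wrist [138. 174.] [583.7 -78.5] [17.8 36.9] 3.1 z 0.0265
wrist [220. 174.] [5.79e+02 5.00e-01] [18.8 34.2] 3.1 z 0.0265
wrist [301. 179.] [580.7  79.5] [17.  34.1] 3.1 z 0.0265
[0.58558792 0.03959702 0.14909383]
```

View pics/w4.png

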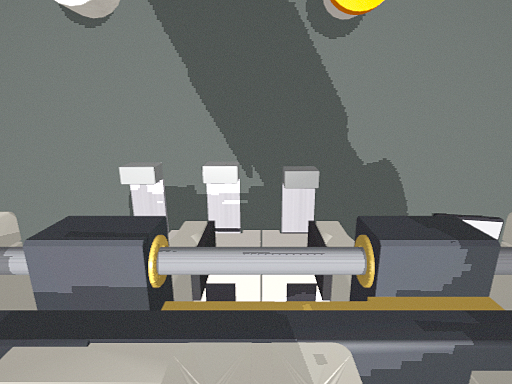

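The wrist view shows handles at (138,174), (220,174) and (301,179). Gauge_3's is slightly further in than the others, and its line is barely visible at the front. I'll take the profile along the blades.

Run:
```python
from h import *
s=fix(np.load("w4.npz")); c=cloud(s); g=s["pixels"].mean(2)
for u in (222,226,232,292,298,304,248,272,280,320):
    print(u,[(v,int(g[v,u]),int(c[v,u,2]*1000)) for v in range(226,240)])
o=get_obs();
```

```text
222 [(226, 225, 5), (227, 245, 6), (228, 86, 5), (229, 53, 6), (230, 49, 6), (231, 106, 5), (232, 242, 5), (233, 198, 11), (234, 181, 13), (235, 181, 13), (236, 179, 17), (237, 180, 20), (238, 180, 22), (239, 180, 24)]
226 [(226, 221, 5), (227, 240, 4), (228, 89, 4), (229, 48, 5), (230, 55, 5), (231, 100, 6), (232, 238, 4), (233, 196, 9), (234, 181, 12), (235, 180, 14), (236, 181, 18), (237, 180, 20), (238, 180, 23), (239, 181, 25)]
232 [(226, 226, 4), (227, 242, 5), (228, 93, 5), (229, 50, 6), (230, 48, 6), (231, 101, 5), (232, 241, 4), (233, 196, 9), (234, 180, 12), (235, 181, 15), (236, 180, 17), (237, 182, 20), (238, 182, 22), (239, 182, 24)]
292 [(226, 225, 5), (227, 222, 6), (228, 225, 6), (229, 222, 5), (230, 226, 4), (231, 242, 6), (232, 114, 6), (233, 112, 9), (234, 186, 12), (235, 184, 14), (236, 180, 16), (237, 181, 19), (238, 181, 21), (239, 180, 25)]
298 [(226, 215, 5), (227, 217, 4), (228, 216, 5), (229, 215, 5), (230, 219, 4), (231, 231, 5), (232, 108, 5), (233, 116, 10), (234, 188, 12), (235, 182, 15), (236, 182, 16), (237, 178, 20), (238, 182, 21), (239, 182, 24)]
30
[... 405 characters left out ...]
(238, 181, 22), (239, 180, 24)]
272 [(226, 86, 0), (227, 86, 1), (228, 81, 0), (229, 70, 0), (230, 192, 1), (231, 187, 4), (232, 182, 7), (233, 181, 10), (234, 179, 12), (235, 182, 14), (236, 178, 17), (237, 181, 21), (238, 179, 22), (239, 181, 25)]
280 [(226, 77, 1), (227, 80, 1), (228, 73, 2), (229, 74, 1), (230, 68, 1), (231, 68, 0), (232, 60, 0), (233, 149, 9), (234, 183, 12), (235, 181, 15), (236, 180, 17), (237, 180, 19), (238, 183, 22), (239, 180, 24)]
320 [(226, 171, 163), (227, 173, 164), (228, 169, 165), (229, 171, 165), (230, 168, 166), (231, 170, 166), (232, 141, 166), (233, 118, 167), (234, 74, 308), (235, 34, 171), (236, 37, 171), (237, 43, 173), (238, 42, 173), (239, 46, 175)]
```

Read directly, gauge_3's line is about 2.2 mm inside the face and gauge_1's about 2.1 mm outside. Both are in tolerance, but I'll pull gauge_3 back about 3 mm for an even row.

```bash
python3 -m crank '{"delta_pos":[[0,0.04,-0.004],[0,0.04,-0.004],[0.03,0.04,-0.004],[0.06,0.04,-0.004],[0.09,0.04,-0.004],[0.12,0.04,-0.004],[0.139,0.04,-0.004],[0.139,0.04,-0.004],[0.139,0.04,-0.004],[0.139,0.04,-0.004],[0.139,0.04,-0.004],[0.139,0.04,-0.004]],"turn":[[0,0,0],[0,0,0],[0,0,0],[0,0,0],[0,0,0],[0,0,0],[0,0,0],[0,0,0],[0,0,0],[0,0,0],[0,0,0],[0,0,0]],"grip":[0.6,0.6,0.6,0.6,0.6,0.6,0.6,0.6,0.5,0.3,0.3,0.3]}'
python3 -m crank '{"delta_pos":[[0,0,0],[0,0,0],[0,0,-0.001],[0,0,-0.002],[0,0,-0.003],[0,0,-0.0035],[0,0,-0.0035],[0,0,-0.0035]],"turn":[[0,0,0],[0,0,0],[0,0,0],[0,0,0],[0,0,0],[0,0,0],[0,0,0],[0,0,0]],"grip":[0.3,0.3,0.3,0.3,0.3,0.3,0.3,0.3]}'
python3 -m crank '{"delta_pos":[[0,0,0],[0,0,0],[0,0,0],[0,0,0],[-0.04,0,0],[-0.08,0,0],[-0.12,0,0],[-0.14,-0.04,0],[-0.14,-0.04,0],[-0.14,-0.04,0],[-0.14,-0.04,0]],"turn":[[0,0,0],[0,0,0],[0,0,0],[0,0,0],[0,0,0],[0,0,0],[0,0,0],[0,0,0],[0,0,0],[0,0,0],[0,0,0]],"grip":[0.6,0.6,0.6,0.6,0.6,0.6,0.6,0.6,0.6,0.6,0.6]}'
python3 - <<'E'
import m
from h import *
s=m.handles("wrist"); c=cloud(s);g=s["pixels"].mean(2)
for u in (226,298,248,272):
    print(u,[(v,int(g[v,u]),int(c[v,u,2]*1000)) for v in range(226,240)])
print(get_obs()["tool_pos"])
E
```

```text
clock: 15.08
tool_pos: [0.5809, 0.0798, 0.0125]
orientation: [22.1, 89.9, 25.2]
force: [0.1, 0.6, 0.8]
opening: 0.0338
clock: 15.75
tool_pos: [0.5788, 0.0798, 0.0125]
orientation: [13.9, 89.7, 17.1]
force: [4.8, 0.2, 6.2]
opening: 0.0339
clock: 16.67
tool_pos: [0.5779, 0.0388, 0.1503]
orientation: [170.6, 89.9, 173.6]
force: [-0.7, 0.7, 0.2]
opening: 0.0526
wrist [140. 182.] [583.2 -78.5] [19.1 36.9] 3.1 z 0.0264
wrist [221. 181.] [5.785e+02 4.000e-01] [18.1 34.2] 3.1 z 0.0265
wrist [303. 185.] [578.2  80.7] [16.2 34.5] 3.1 z 0.0264
226 [(226, 217, 6), (227, 217, 5), (228, 217, 5), (229, 216, 6), (230, 218, 5), (231, 219, 5), (232, 218, 5), (233, 227, 5), (234, 203, 4), (235, 75, 4), (236, 54, 5), (237, 36, 6), (238, 203, 6), (239, 232, 5)]
298 [(226, 219, 6), (227, 218, 7), (228, 218, 4), (229, 219, 6), (230, 219, 5), (231, 218, 4), (232, 216, 5), (233, 218, 5), (234, 218, 5), (235, 221, 5), (236, 236, 5), (237, 121, 4), (238, 48, 6), (239, 39, 5)]
248 [(226, 90, 1), (227, 83, -1), (228, 85, 0), (229, 88, 1), (230, 89, 0), (231, 87, 0), (232, 85, 0), (233, 79, 1), (234, 86, 0), (235, 82, 1), (236, 104, 1), (237, 188, 3), (238, 186, 4), (239, 183, 7)]
272 [(226, 84, 0), (227, 90, 1), (228, 87, 0), (229, 83, 1), (230, 90, 0), (231, 90, 0), (232, 84, 0), (233, 85, 0), (234, 83, 0), (235, 79, 0), (236, 104, 2), (237, 190, 2), (238, 184, 7), (239, 180, 8)]
[0.57770947 0.0390964  0.14979411]
```

```bash
python3 -m crank '{"delta_pos":[[-0.04,0,0],[-0.08,0,0],[-0.12,0,0],[-0.12,-0.35,-0.1],[-0.12,-0.35,-0.1],[-0.12,-0.35,-0.1],[-0.12,-0.35,-0.1],[-0.12,-0.35,-0.1],[-0.12,-0.35,-0.1],[-0.12,-0.35,-0.1],[-0.12,-0.35,-0.1],[-0.12,-0.35,-0.1]],"turn":[[0,0,0],[0,0,0],[0,0,0],[0,0,0],[0,0,0],[0,0,0],[0,0,0],[0,0,0],[0,0,0],[0,0,0],[0,0,0],[0,0,0]],"grip":[0.6,0.6,0.6,0.6,0.6,0.6,0.6,0.6,0.6,0.6,0.6,0.6]}'; python3 -m m top side
python3 - <<'E'
from h import *
s=grab("side"); cv2.imwrite("pics/end.png",cv2.resize(s["pixels"],(800,600),interpolation=cv2.INTER_CUBIC))
E
```

```text
clock: 17.72
tool_pos: [0.4965, -0.3175, 0.2692]
orientation: [162.3, 89.8, 165.4]
force: [-0.0, -0.5, 0.7]
opening: 0.0526
top [267. 177.] [583.  -78.4] [25.1 17.6] 89.0 z 0.0256
top [236. 180.] [579.3  -2. ] [32.6 17.6] 89.1 z 0.0264
top [204. 181.] [575.8  79.5] [30.1 17.6] 89.3 z 0.0261
side [245. 157.] [585.4 -81.1] [17.1 38.3] 3.5 z 0.0272
side [230. 177.] [580.3  -2.3] [35.7 16.8] 86.3 z 0.0268
side [213. 198.] [578.8  80.1] [17.3 37. ] 2.4 z 0.0276
```

View pics/end.png

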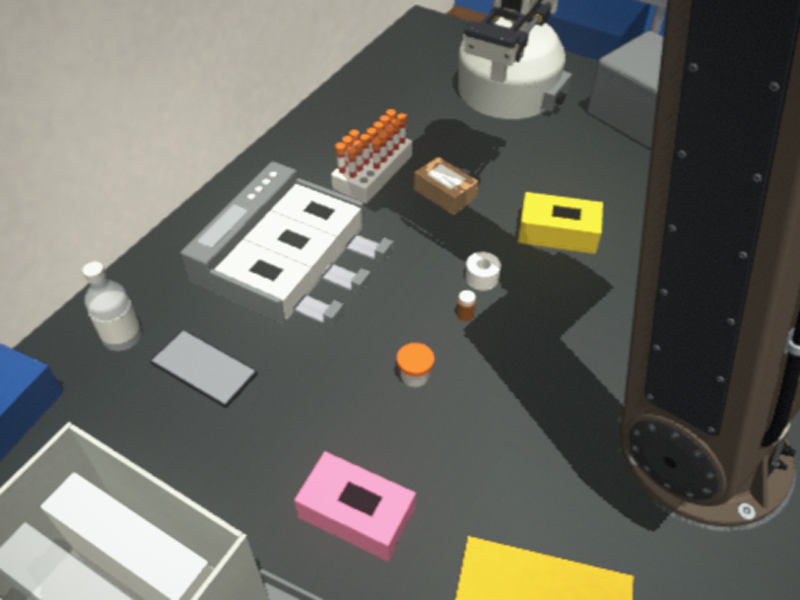

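The last view shows three handles in an even row at (380,245), (357,273) and (335,309). The cup, vial, roll, box, rack and phone are at their starting pixels.

```bash
python3 -c "
from plant import *
print(close_job())"
```

```text
the job is handed in; nothing more can be done
None
```

I set all three gauges by gripping their handles and sliding them flat on the bench, then handed the job in at about 18 s of robot time. All three should pass; no verdict was reported.

| Gauge | What I did | Line relative to the front face |
|---|---|---|
| gauge_1 | pushed about 27 mm in | about 2.4 mm in front |
| gauge_2 | pulled about 25 mm out | about 2 mm in front |
| gauge_3 | slid round in front of bay_3, turned by about 51°, pushed in, then pulled back about 3 mm | level, between 0 and 1 mm in front |

- **Line positions:** The tolerance is ±5 mm. The figures come from the wrist pictures, and the top and side cameras agree to 1–2 mm.
- **Direction:** The wrist camera put all three handles at 3.1°, against 3.0° for the bays. The top and side angles were rougher: the side camera was off by up to 0.7°, and the top camera by about 4°, with parts of some handles cut off in its view.
- **Sideways position:** The cameras disagree by 1–4 mm here. I relied on the slot's ±3 mm play, which is inside the 6 mm limit.
- **Not corrected:** I left gauge_1 and gauge_2 slightly short. When I pushed a gauge in, the arm lagged by 3–5 mm, so I positioned from the cameras afterwards rather than from the arm's readings.
- **Bystanders:** In the last side picture they looked to be where they started. I checked this by eye and did not measure it.

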